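# Lift the round roll with the tongs

### The job

Take the kitchen tongs off their rest, close them around the round bread roll on the board and lift it so that the whole roll is at least 10 cm above the counter. Finish while holding it there still, pinched between the tips of the tongs with the tongs fairly level, the gripper itself never touching the bread. Leave the long roll, jar, can and bottle where they are.

Things in the scene. Friction and masses are not known exactly. Their poses are not given: they have to be found in the camera images.
- tongs: Steel kitchen tongs, 235 mm long, 116 g, flat on the tong rest; two arms 20 mm tall on edge, hinged at the rear (pin 18 mm dia at x = -105 mm), opening sideways (along y). Origin: midway between the black plastic grips, on the arms' underside; centre of mass close to it. +x points to the tips, z up. Grips: upright strips, x -45 to +45 mm, z -3 to 23 mm, 59 mm over both at the origin when open.
- tong_left (a joint): Closing angle of each arm of the tongs (both move equally): 0 open by spring, 0.17 rad shut. Grips parallel at 0.04 rad (50 mm over them, tips 67 mm apart); at 0.08 rad 42 mm over the grips, tips parallel and 50 mm apart; shut: 23 mm over the grips. Pressed at mid-grip, closing starts at about 8 N and takes 11 N at 0.08 rad; half of any extra reaches the tips.
- tongs_tips (a point): Point midway between the tips of the tongs, 105 mm ahead of the tongs' origin along x, 10 mm above the underside. The tips are upright flat steel strips 3 mm thick, 20 mm tall, reaching from x = 80 to 121 mm from the tongs' origin; open they stand 84 mm apart inside, 90 mm outside.
- tong_rest: Dark wooden tong rest fixed on the counter, base 200 x 110 x 6 mm with two cross bars 14 mm wide and 22 mm tall, centred at x = -83 and +83 mm, which carry the tongs (underside 22 mm above the counter). Origin: centre of its underside; the tongs lie nearly along its x axis, tips to +x, their origin near its centre.
- board: Pale wooden bread board fixed on the counter, 160 (x) x 260 (y) x 12 mm. Origin: centre of its underside. The two rolls lie about 130 mm apart along its y axis, either way round.
- round_roll: Round brown bread roll with a cross on top, 50 mm diameter, 43 mm tall, straight-sided from 7 to 25 mm up, rigid, mass about 50 g, on the board. Origin: centre of its underside, z up.
- round_roll_mid (a point): Point on the round roll's axis 19 mm above its underside, a good height for the middle of the tips.
- long_roll: Long brown bread roll, 100 (x) x 46 (y) x 36 mm, on the board with its length nearly along the board's x axis; to be left alone. Origin: centre of its underside.
- spread_jar: Jar of dark spread with a white lid, 72 mm diameter, 95 mm tall, loose bystander. Origin: centre of its underside.
- pea_can: Tin can with a green band, 68 mm diameter, 85 mm tall, loose bystander. Origin: centre of its underside.
- syrup_bottle: Amber bottle, 60 mm diameter, 150 mm tall, loose bystander. Origin: centre of its underside.

How it is judged:
On the way, in this order (a step that is already met when the one before it is completed fails the run):
1. the gripper has lifted the tongs at least 15 mm off the rest, still empty (height (world z) of tongs above 0.037 m and contact force between the fingers and tongs above 1 N and contact force between tongs and tong_rest below 0.1 N and height (world z) of round_roll below 0.03 m), for 0.2 s.
2. the round roll is lifted at least 20 mm off the board between the tips of the tongs (height (world z) of round_roll above 0.032 m and contact force between tongs and round_roll above 0.5 N and distance between tongs_tips and round_roll_mid below 0.035 m), for 0.2 s.
At the end, for the whole second after the job is handed in: Round roll still, underside over 95 mm above the counter, within 35 mm of the point between the tips, pressed by the tongs; gripper holding the tongs, tilted under 0.5 rad; roll and tongs touch nothing else; long roll, jar, can and bottle within 30 mm of their start (height (world z) of round_roll above 0.095 m and contact force between tongs and round_roll above 0.5 N and distance between tongs_tips and round_roll_mid below 0.035 m and contact force between the fingers and tongs above 1 N and angle between tongs's own z axis and vertical below 0.5 rad and linear speed of round_roll below 0.05 m/s and contact force between round_roll and board below 0.1 N and contact force between tongs and tong_rest below 0.1 N and contact force between each of round_roll, tongs and spread_jar below 0.1 N and contact force between each of round_roll, tongs and pea_can below 0.1 N and contact force between each of round_roll, tongs and syrup_bottle below 0.1 N and distance of each of long_roll, spread_jar, pea_can, syrup_bottle from where it was at the start of the episode below 0.03 m); the arm keeps its last pose, push and grip.
It fails at once if the gripper or arm touches the bread (contact force between any of the fingers, the arm and round_roll above 0.3 N or contact force between any of the fingers, the arm and long_roll above 0.3 N).
It fails at once if the long roll, the jar, the can or the bottle is moved more than 30 mm (distance of any of long_roll, spread_jar, pea_can, syrup_bottle from where it was at the start of the episode above 0.03 m).
It also fails if it takes over 38 s, if anything falls off the work surface, if the arm or the gripper's body presses on something with over 40 N, if the wrist force passes 120 N, or if a joint passes its speed limit or range.

### The arm

A 6-joint arm with a two-finger parallel gripper is mounted at the origin on the work surface. World frame = base frame: x ahead of the robot, y to its left, z up, the work surface at z = 0. Lengths are in m, angles in rad, forces in N, time in s.
With the tool pointing down it reaches from about 0.425 to 0.95 m from the base axis. Payload 3.5 kg.
Tool frame: the origin (TCP) lies at the very end of the fingers, on their centre line; the grasp point (between the pads) lies 19 mm behind it; z points along the fingers, y is the line along which they close (so a half turn about z gives the same grasp; the last joint's range is limited). The gripper opens to 85 mm and grips with 20 to 120 N. Pads are 22 mm wide; open, the fingers measure 114 mm over their backs; the gripper's body (76 mm by 85 mm) begins 54 mm behind the grasp point. The pads swing forward as they close: fully open they stand 13 mm farther back than shut.
Start: joints at [-1.369, 0.286, 1.577, -0, 1.279, -0.15], TCP at [0.233, -0.634, 0.231] pointing down, gripper open.
Joint ranges: [-2.77, 2.77], [-0.9, 2.22], [0.21, 2.48], [-1.53, 4.67], [0.24, 2.81], [-2.84, 2.84]. Speed limits (rad/s): [2.79, 2.79, 3.14, 3.14, 3.14, 3.14].

### API

Orientations are given as a unit quaternion [x, y, z, w].
In Python, from plant import ctrl gives the robot as it stands.
- The arm moves only by the tool run_rows, called after ">>>" in YAML: its name, and indented under it one key for each argument. Schema: {"type":"object","properties":{"segments":{"type":"array","items":{"type":"number"},"minItems":7,"maxItems":70},"squeeze":{"type":"number"},"only":{"type":"string"},"quiet":{"type":"boolean"},"lines":{"type":"string"}},"required":["segments"],"additionalProperties":false}. segments is one flat list of numbers that holds 1 to 10 rows one after another, with no inner brackets; each row has 7 numbers: dx, dy, dz in parts of the range, where 1.0 means 0.75 m, then a rotation vector rx, ry, rz in a scale on which 1.0 is pi/2 rad, then the opening from 0.0 (shut) to 1.0 (fully open); each row is the pose to reach, as a shift and turn from the pose commanded when the call began, along the tool's axes at that moment; what a row does not reach only later rows make up. A row lasts 1/8 s, in which the tool goes at most 0.0625 m and 0.188 rad, less where a joint would pass 70% of its speed; a pose out of reach is approached as far as the arm can. The fingers move at their own pace and stop on an object; squeeze is the grip in N (left out, the last holds). Time passes only in rows, so rows that do not move let the fingers close. The tool returns the time, the measured TCP pose, the force, the opening and the grip force at its end. only (a regular expression) keeps the lines of the reply that match it, lines (a string "A,B") keeps lines A to B, and quiet returns only ok. Shift and turn numbers lie between -1 and 1, and a call with a number outside is refused. Input that does not fit is refused with a message, and nothing moves.
- ctrl.get_state(): the state, without advancing time (a new reading comes with each control period).
- ctrl.read_camera(name): name is "side" or "top"; returns a dict with "pixels" (384x512x3 uint8, red, green, blue), "camera_matrix" (3x3 intrinsics, pixels), "dist_coeffs" ([k1, k2, p1, p2, k3] as OpenCV has them; the pictures are not rectified), "xyz" and "orientation" of the camera in the world. Camera axes: x right, y down, z forward; pixel columns grow to the right and rows downward; lengths in m; the calibration is good to about 2 mm. A picture is of the moment at which its call begins. There is no depth.
- ctrl.sign_off(): hands the job in; it is judged then, once.
The state is a dict: "time": time; "qpos": joint angles; "dq": joint speeds; "joint_efforts": joint torques, N m; "eef_pos": TCP position; "tcp_rot": TCP orientation; "contact_force": force on the tool from outside, world axes, zero at the start; "wrist_torque": the same for the moment, N m; "opening": opening from 0.0 (shut) to 1.0 (fully open); "finger_force": force on a finger pad.
Only numpy, scipy, OpenCV 4.12 (cv2) and the standard library are available. Lean on these libraries where they do the work, as an engineer would, in place of code of your own. Each camera call takes 0.05 s, during which the arm holds its last target. There are 200 camera calls.

## Working session

There is one attempt and no reset: what is moved stays moved. The work goes in short steps, Python scripts to look and compute and a tool call to move; the robot and the scene stay as the last step left them, time stands still between calls to the robot, and variables do not carry over. Pictures are saved under pics/ and viewed, at most 12 in all, crops included, and the job is handed in when it is done.

```bash
ls; mkdir -p pics
```

Run:
```python
from plant import ctrl
import cv2
for n in("top","side"):
    d=ctrl.read_camera(n); cv2.imwrite(f"pics/{n}0.png",d["pixels"][:,:,::-1])
    print(n,d["camera_matrix"],d["dist_coeffs"],d["xyz"],d["orientation"])
print(ctrl.get_state())
```

```text
pics
plant.py
top [[396.95752581   0.         258.72592145]
 [  0.         396.95752581 191.44789354]
 [  0.           0.           1.        ]] [0.02078896 0.         0.         0.         0.        ] [0.4460934  0.10583633 0.91595611] [ 0.70942886 -0.69979608  0.05627478 -0.06188121]
side [[348.20870285   0.         258.31612302]
 [  0.         348.20870285 191.39771137]
 [  0.           0.           1.        ]] [0.01870588 0.         0.         0.         0.        ] [0.39856886 0.77894338 0.57716714] [-0.14104761  0.88332234 -0.44224679  0.06530696]
{'time': 0.1, 'qpos': array([-1.36898223e+00,  2.87134292e-01,  1.57802975e+00,  5.56518556e-06,
        1.27859216e+00, -1.49985878e-01]), 'dq': array([ 9.32734339e-05, -1.80816156e-03, -3.44735585e-03,  1.74946818e-03,
       -6.97150194e-04,  1.12989590e-03]), 'joint_efforts': array([ 9.04659792e-04, -4.07294941e+01, -2.93698132e+01, -1.70686926e-04,
        3.41335632e-03,  2.86850160e-06]), 'eef_pos': array([ 0.23251512, -0.6330593 ,  0.2300478 ]), 'tcp_rot': array([ 9.84569010e-01,  1.74993413e-01, -2.53672599e-05, -1.08148244e-03]), 'contact_force': array([-0.43421878,  0.47428352,  0.21131367]), 'wrist_torque': array([ 0.02827568, -0.00401792,  0.0221924 ]), 'finger_force': 0.0, 'opening': 1.005038280609641}
```

View pics/top0.png

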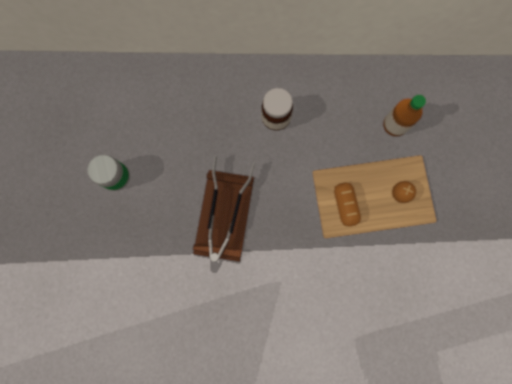

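View pics/side0.png

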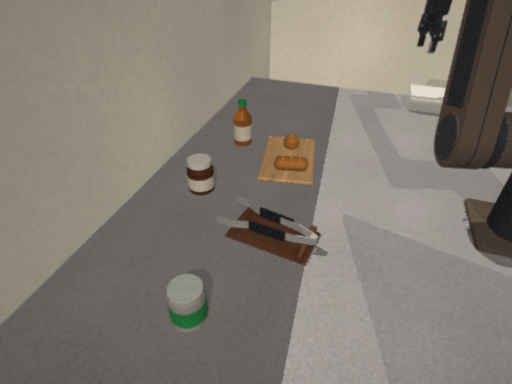

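Top view: tongs on their rest around (225,215), hinge at (214,258), tips up at about (215,165) and (250,172). The round roll is at (404,192), the long roll at (347,204), the jar at (277,110), the can at (110,173) and the bottle at (405,115).

Create h.py:
```python
import numpy as np, cv2
from scipy.spatial.transform import Rotation as R
def rays(d,px):
    u=cv2.undistortPoints(np.array(px,float).reshape(-1,1,2),d["camera_matrix"],np.array(d["dist_coeffs"]))[:,0]
    v=np.c_[u,np.ones(len(u))]; return np.array(d["xyz"]),R.from_quat(d["orientation"]).apply(v)
def plane(d,px,z):
    o,v=rays(d,px); return o+v*((z-o[2])/v[:,2])[:,None]
def proj(d,P):
    r=R.from_quat(d["orientation"]).inv(); 
    return cv2.projectPoints(r.apply(np.array(P,float)-d["xyz"]),np.zeros(3),np.zeros(3),d["camera_matrix"],np.array(d["dist_coeffs"]))[0][:,0]
```

Run:
```python
from plant import ctrl
import cv2,pickle,numpy as np
from h import *
D={n:ctrl.read_camera(n) for n in("top","side")}; pickle.dump(D,open("d.pkl","wb"))
t=D["top"]
for n,p,z in (("roll",(404,192),.033),("hinge",(214,258),.035),("long",(347,204),.03),("jarlid",(277,101),.095),("boardc",(375,196),.012)): print(n,plane(t,[p],z))
im=t["pixels"][:,:,::-1]
a=cv2.resize(im[150:270,185:265],None,fx=5,fy=5,interpolation=cv2.INTER_CUBIC)
b=cv2.resize(im[150:270,310:390+0],None,fx=5,fy=5,interpolation=cv2.INTER_CUBIC)
cv2.imwrite("pics/c1.png",cv2.convertScaleAbs(a,alpha=1.8)); 
cv2.imwrite("pics/c2.png",cv2.convertScaleAbs(cv2.resize(im[150:245,305:440],None,fx=5,fy=5,interpolation=cv2.INTER_CUBIC),alpha=1.3))
```

```text
roll [[ 0.59816301 -0.21198991  0.033     ]]
hinge [[0.4458257  0.20969084 0.035     ]]
long [[ 0.56966792 -0.08467965  0.03      ]]
jarlid [[0.7849882  0.07640512 0.095     ]]
boardc [[ 0.59159235 -0.15302044  0.012     ]]
```

View pics/c1.png

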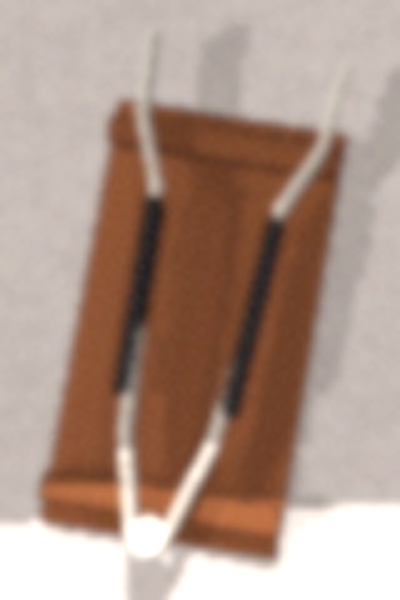

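View pics/c2.png

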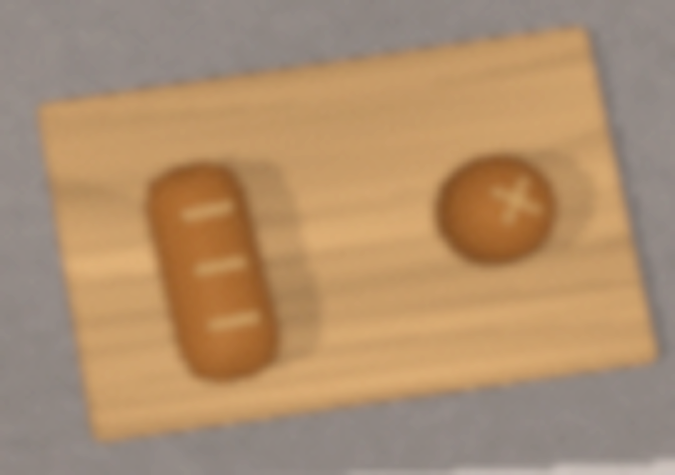

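Run:
```python
import pickle
from h import *
D=pickle.load(open("d.pkl","rb")); t=D["top"];s=D["side"]
f=lambda l:[(185+(x-2)/5,150+(y-2)/5) for x,y in l]
P=plane(t,f([(156,200),(122,390),(276,222),(231,412)]),.045); print(P)
T=plane(t,f([(154,35),(345,70)]),.042); H=plane(t,f([(147,535)]),.042); print(T,H)
m=P.mean(0); front=(P[0]+P[2])/2; rear=(P[1]+P[3])/2
for a,b in((front,rear),(T.mean(0),H[0]),(T.mean(0),m)): d=a-b; print("yaw",np.degrees(np.arctan2(d[1],d[0])),np.linalg.norm(d[:2]))
d=T.mean(0)-H[0];u=d/np.linalg.norm(d); print("origin grips",m,"from hinge/tips",H[0]+u*.105,T.mean(0)-u*.121)
print("cross",plane(t,[(305+514/5,150+198/5)],.055))
for n,d in D.items():
    hsv=cv2.cvtColor(d["pixels"],cv2.COLOR_RGB2HSV)
    k=((hsv[...,1]>150)&(hsv[...,0]<20)&(hsv[...,2]>60)).astype(np.uint8)
    if n=="top": k[:,:320]=0; k[:150]=0
    else: k[:,:260]=0; k[190:]=0;k[:,320:]=0;k[:125]=0
    c,_=cv2.findContours(k,0,1)
    for q in c:
        if cv2.contourArea(q)>60: print(n,cv2.minAreaRect(q), [plane(d,[cv2.minAreaRect(q)[0]],z)[0].round(4) for z in (.028,.033)])
hsv=cv2.cvtColor(t["pixels"],cv2.COLOR_RGB2HSV); k=((hsv[...,1]>70)&(hsv[...,0]<28)).astype(np.uint8);k[:,:310]=0;k[:150]=0
q=max(cv2.findContours(k,0,1)[0],key=cv2.contourArea); r=cv2.minAreaRect(q); B=plane(t,cv2.boxPoints(r),.012); print("board",B.round(3),B.mean(0))
```

Create go.py:
```python
import sys
from h import *
from plant import ctrl
x,y,z,yaw=map(float,sys.argv[1:5]); s=ctrl.get_state()
A=R.from_quat(s["tcp_rot"]); B=R.from_euler("z",yaw,degrees=True)*R.from_euler("x",180,degrees=True)
print("shift",A.inv().apply(np.array([x,y,z])-s["eef_pos"]).round(4),"rot",(A.inv()*B).as_rotvec().round(3),"q",s["qpos"].round(2),"t",s["time"])
```

```bash
python3 go.py 0.47 -0.25 0.2 -10.1;python3 go.py 0.5487 0.1905 0.12 -10.1
```

```text
shift [ 0.355  -0.2779  0.0309] rot [-0.002  0.     0.528] q [-1.37  0.29  1.58 -0.    1.28 -0.15] t 0.2
shift [ 0.5806 -0.6642  0.1116] rot [-0.002  0.     0.528] q [-1.37  0.29  1.58 -0.    1.28 -0.15] t 0.2
```

The rows are not in the units I measure in: shifts go in shares of 0.75 m and turns go in shares of pi/2 rad. I convert before sending: 0.355 m is 0.4733, 0.31 m is 0.4133, 0.528 rad is 0.3361.

>>> run_rows:
  segments: [0.0587, -0.0467, 0.0053, 0, 0, 0.0382, 1, 0.1187, -0.0933, 0.0107, 0, 0, 0.0764, 1, 0.1773, -0.1387, 0.016, 0, 0, 0.1146, 1, 0.2373, -0.1853, 0.02, 0, 0, 0.1528, 1, 0.296, -0.232, 0.0253, 0, 0, 0.191, 1, 0.3547, -0.2787, 0.0307, 0, 0, 0.2292, 1, 0.4133, -0.324, 0.036, 0, 0, 0.2674, 1, 0.4733, -0.3707, 0.0413, 0, 0, 0.3056, 1, 0.4733, -0.3707, 0.0413, 0, 0, 0.3361, 1]

```text
time: 1.32
eef_pos: [0.4713, -0.2467, 0.1997]
tcp_rot: [0.996, -0.086, -0.0, -0.001]
contact_force: [-0.0, 0.0, -0.4]
opening: 1.002
finger_force: 0.0
```

```bash
python3 go.py 0.5487 0.1905 0.12 -10.1
```

```text
shift [ 0.0014 -0.4439  0.0803] rot [-0.001  0.001  0.004] q [-0.67 -0.    1.96  0.    1.19  1.07] t 1.325
```

To row units: -0.444 m is -0.592, 0.08 m is 0.1067.

>>> run_rows:
  segments: [0, -0.0733, 0.0133, 0, 0, 0, 1, 0, -0.1467, 0.0267, 0, 0, 0, 1, 0, -0.22, 0.04, 0, 0, 0, 1, 0, -0.2933, 0.0533, 0, 0, 0, 1, 0, -0.3667, 0.0667, 0, 0, 0, 1, 0, -0.44, 0.08, 0, 0, 0, 1, 0, -0.5133, 0.0933, 0, 0, 0, 1, 0, -0.5733, 0.1067, 0, 0, 0, 1, 0.0013, -0.592, 0.1067, 0, 0, 0, 1, 0.0013, -0.592, 0.1067, 0, 0, 0, 1]

```text
time: 2.58
eef_pos: [0.549, 0.1869, 0.1204]
tcp_rot: [0.996, -0.087, 0.0, 0.0]
contact_force: [0.9, -0.2, -0.3]
opening: 0.997
finger_force: 0.0
```

```bash
python3 go.py 0.5487 0.1905 0.012 -10.1
```

Run:
```python
from plant import ctrl
import cv2
a=[ctrl.read_camera(n)["pixels"][:,:,::-1] for n in("top","side")]
cv2.imwrite("pics/p3.png",cv2.hconcat([cv2.resize(a[0][130:290,150:290],(480,548)),cv2.resize(a[1][140:290,190:340],(320,548))][:1]+[cv2.resize(a[1][140:277,210:290],(320,548))]))
```

```text
shift [-0.0009 -0.0036  0.1084] rot [ 0.    -0.     0.001] q [ 0.15  0.2   1.9  -0.    1.05  1.9 ] t 2.575
```

View pics/p3.png

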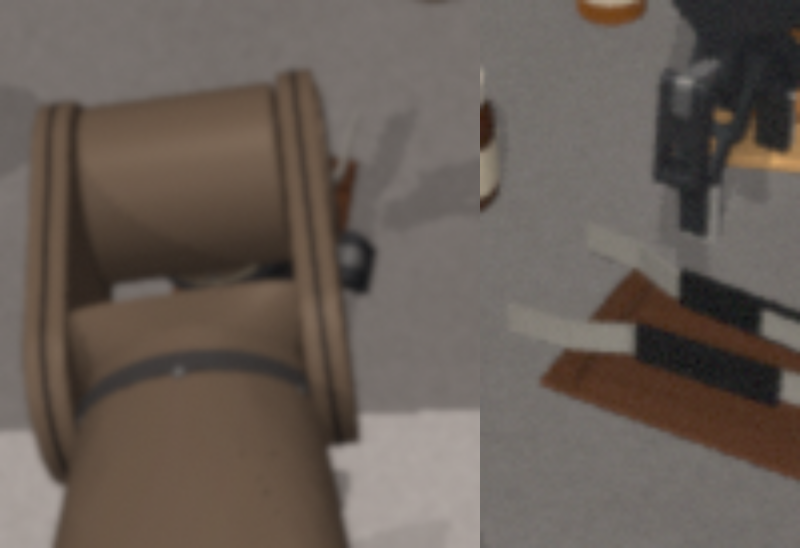

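The picture shows the open gripper above the black grips in the side view, with the top view blocked by the arm. I'll descend next.

To row units: 0.06 m is 0.08, 0.03 m is 0.04.

>>> run_rows:
  segments: [0, 0, 0.04, 0, 0, 0, 1, 0, -0.0027, 0.08, 0, 0, 0, 1, 0, -0.0027, 0.08, 0, 0, 0, 1, 0, -0.0027, 0.08, 0, 0, 0, 1]

```text
time: 3.18
eef_pos: [0.5502, 0.1878, 0.0617]
tcp_rot: [0.996, -0.089, 0.001, -0.0]
contact_force: [0.9, 0.7, 0.4]
opening: 1.0
finger_force: 0.0
```

```bash
python3 go.py 0.5487 0.1905 0.012 -10.1
```

```text
shift [-0.002  -0.0024  0.0496] rot [-0.    -0.002 -0.001] q [ 0.15  0.28  1.92 -0.    0.94  1.9 ] t 3.175
```

To row units: 0.048 m is 0.064, 0.025 m is 0.0333.

>>> run_rows:
  segments: [-0.0027, -0.0027, 0.0333, 0, 0, 0, 1, -0.0027, -0.0027, 0.064, 0, 0, 0, 1, -0.0027, -0.0027, 0.064, 0, 0, 0, 1, -0.0027, -0.0027, 0.064, 0, 0, 0, 0.8, -0.0027, -0.0027, 0.064, 0, 0, 0, 0.7, -0.0027, -0.0027, 0.064, 0, 0, 0, 0.64, -0.0027, -0.0027, 0.064, 0, 0, 0, 0.6, -0.0027, -0.0027, 0.064, 0, 0, 0, 0.6, -0.0027, -0.0027, 0.064, 0, 0, 0, 0.6]
  squeeze: 30

```text
time: 4.3
eef_pos: [0.5502, 0.1913, 0.016]
tcp_rot: [0.996, -0.088, 0.003, -0.001]
contact_force: [-1.5, -0.1, 9.4]
opening: 0.602
finger_force: 11.9
```

```bash
python3 go.py 0.5487 0.1905 0.012 -10.1
```

Run:
```python
from plant import ctrl
import cv2
a=ctrl.read_camera("side")["pixels"][:,:,::-1]
cv2.imwrite("pics/p4.png",cv2.resize(a[170:280,200:340],(700,550),interpolation=cv2.INTER_CUBIC))
```

```text
shift [-0.0014  0.0011  0.004 ] rot [-0.002 -0.005  0.   ] q [ 0.16  0.35  1.93 -0.    0.85  1.91] t 4.3
```

View pics/p4.png

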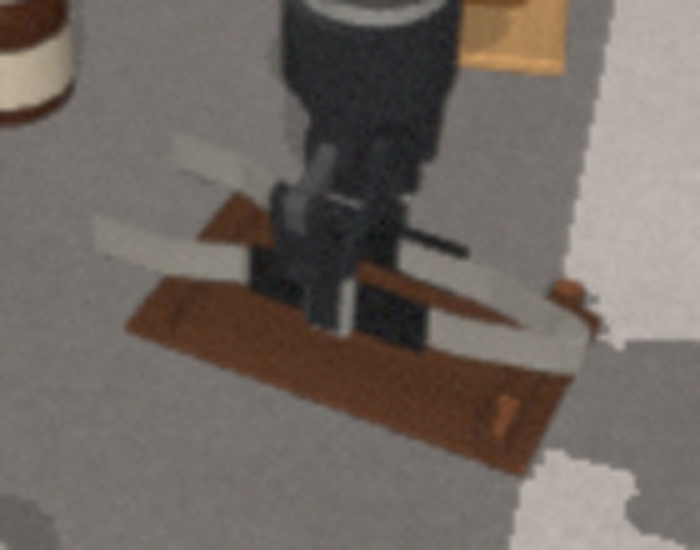

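The gripper straddles mid-grip (around (340,260) in the crop) with the tongs squeezed slightly. Lifting.

To row units: -0.13 m is -0.1733, -0.1 m is -0.1333.

>>> run_rows:
  segments: [0, 0, -0.0267, 0, 0, 0, 0.6, 0, 0, -0.0533, 0, 0, 0, 0.6, 0, 0, -0.0933, 0, 0, 0, 0.6, 0, 0, -0.1333, 0, 0, 0, 0.6, 0, 0, -0.1733, 0, 0, 0, 0.6, 0, 0, -0.1733, 0, 0, 0, 0.6, 0, 0, -0.1733, 0, 0, 0, 0.6]

```text
time: 5.22
eef_pos: [0.547, 0.1908, 0.1417]
tcp_rot: [0.996, -0.088, -0.0, 0.0]
contact_force: [-0.8, 0.1, -1.4]
opening: 0.603
finger_force: 8.4
```

```bash
python3 go.py 0.49 -0.2125 0.145 0
```

Run:
```python
from plant import ctrl
import cv2
a=ctrl.read_camera("side")["pixels"][:,:,::-1]
cv2.imwrite("pics/p5.png",cv2.resize(a[130:270,180:350],(765,590),interpolation=cv2.INTER_CUBIC))
```

```text
shift [ 0.0146  0.407  -0.0032] rot [ 0.     0.001 -0.176] q [ 0.16  0.17  1.89 -0.    1.08  1.91] t 5.225
```

View pics/p5.png

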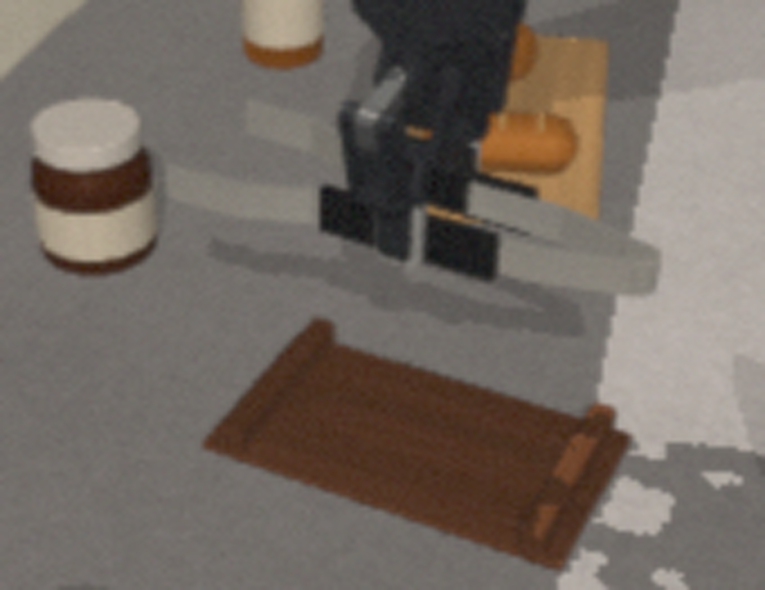

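The tongs are lifted clear of the rest, look about level, and are held at mid-grip. Moving over to the roll.

To row units: 0.407 m is 0.5427, 0.4 m is 0.5333, -0.176 rad is -0.112.

>>> run_rows:
  segments: [0.0027, 0.04, 0, 0, 0, -0.0127, 0.6, 0.0053, 0.1067, 0, 0, 0, -0.0255, 0.6, 0.008, 0.1733, 0, 0, 0, -0.0382, 0.6, 0.012, 0.24, 0, 0, 0, -0.0509, 0.6, 0.0147, 0.3067, 0, 0, 0, -0.0637, 0.6, 0.0187, 0.3733, 0, 0, 0, -0.0764, 0.6, 0.0213, 0.44, 0, 0, 0, -0.0891, 0.6, 0.024, 0.4933, 0, 0, 0, -0.1019, 0.6, 0.0267, 0.5333, 0, 0, 0, -0.112, 0.6, 0.0267, 0.5427, 0, 0, 0, -0.112, 0.6]

```text
time: 6.52
eef_pos: [0.4949, -0.2143, 0.1406]
tcp_rot: [1.0, -0.001, -0.001, -0.001]
contact_force: [0.0, 0.2, -1.1]
opening: 0.603
finger_force: 8.4
```

>>> run_rows:
  segments: [0, 0, 0, 0, 0, 0, 0.6, 0, 0, 0, 0, 0, 0, 0.6, 0, 0, 0, 0, 0, 0, 0.6]

```text
time: 6.9
eef_pos: [0.4961, -0.2122, 0.1422]
tcp_rot: [1.0, 0.001, -0.0, -0.0]
contact_force: [-0.7, -0.1, -1.1]
opening: 0.6
finger_force: 8.4
```

```bash
python3 go.py 0.496 -0.2125 0.145 0
```

Run:
```python
from plant import ctrl
import cv2,pickle
D={n:ctrl.read_camera(n) for n in("top","side")}; pickle.dump(D,open("d2.pkl","wb"))
a=D["top"]["pixels"][140:260,330:450,::-1]; b=D["side"]["pixels"][90:210,250:350,::-1]
f=lambda i,k:cv2.resize(i,None,fx=k,fy=k,interpolation=cv2.INTER_CUBIC)
cv2.imwrite("pics/p6.png",cv2.hconcat([f(a,3.5),f(b,3.5)]))
```

```text
shift [-0.0001  0.0003 -0.0028] rot [-0.     0.     0.001] q [-0.59  0.08  1.98  0.    1.08  0.98] t 6.9
```

View pics/p6.png

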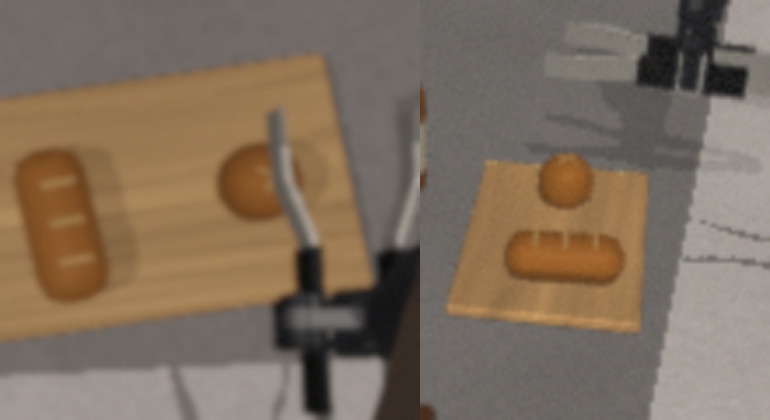

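Run:
```python
import pickle
from h import *
D=pickle.load(open("d2.pkl","rb")); t=D["top"];s=D["side"]
lt=[(330+278/3.5,140+110/3.5)]
print(plane(t,lt,.166))
for px in ((250+127/3.5,90+54/3.5),(250+127/3.5,90+76/3.5)):
    o1,v1=rays(t,lt);o2,v2=rays(s,[px]); v1=v1[0];v2=v2[0]
    k=np.linalg.lstsq(np.c_[v1,-v2],o2-o1,rcond=None)[0]; print(o1+k[0]*v1,o2+k[1]*v2)
# expected projections for left/right tip top & grip rear
E_=lambda z:[(.496-.0015+.121,-.2125+s_*.035,z) for s_ in(1,-1)]
for z in(.148,.168): print(z,proj(t,E_(z)),proj(s,E_(z)))
im=t["pixels"][125:265,390:490,::-1]; cv2.imwrite("pics/p7.png",cv2.convertScaleAbs(cv2.resize(im,None,fx=4,fy=4,interpolation=cv2.INTER_CUBIC),alpha=1.3))
```

```text
[[ 0.6155012 -0.1763075  0.166    ]]
[ 0.61633009 -0.177688    0.16233056] [ 0.61611304 -0.17772157  0.16229416]
[ 0.62155822 -0.1863953   0.13918601] [ 0.61704971 -0.18706724  0.13842037]
0.148 [[406.66507702 173.41755874]
 [442.69166273 173.8357782 ]] [[286.18789667 110.03803755]
 [291.68959645 101.28122193]]
0.168 [[410.44142445 171.21056569]
 [447.4236909  171.63356262]] [[286.58206519 103.64517732]
 [292.12699375  95.10219811]]
```

View pics/p7.png

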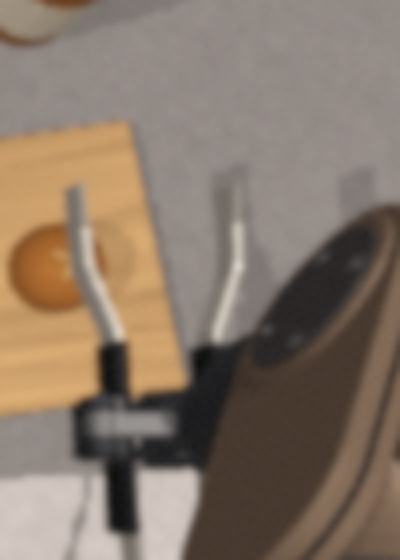

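Run:
```python
import pickle
from h import *
t=pickle.load(open("d2.pkl","rb"))["top"]
f=lambda l:[(390+x/4,125+y/4) for x,y in l]
print(plane(t,f([(75,186),(238,170),(86,225),(238,222)]),.163).round(4)); print(plane(t,f([(113,343),(207,345),(125,530)]),.166).round(4))
```

```text
[[ 0.616  -0.1761  0.163 ]
 [ 0.6248 -0.2543  0.163 ]
 [ 0.5969 -0.1805  0.163 ]
 [ 0.5993 -0.2527  0.163 ]]
[[ 0.5397 -0.1891  0.166 ]
 [ 0.5393 -0.233   0.166 ]
 [ 0.4526 -0.1899  0.166 ]]
```

To row units: 0.123 m is 0.164, 0.12 m is 0.16.

>>> run_rows:
  segments: [0, 0, 0.04, 0, 0, 0, 0.6, 0, 0, 0.08, 0, 0, 0, 0.6, 0, 0, 0.1067, 0, 0, 0, 0.6, 0, 0, 0.1333, 0, 0, 0, 0.6, 0, 0, 0.1467, 0, 0, 0, 0.6, 0, 0, 0.1533, 0, 0, 0, 0.6, 0, 0, 0.16, 0, 0, 0, 0.6, 0, 0, 0.164, 0, 0, 0, 0.6, 0, 0, 0.164, 0, 0, 0, 0.6]

```text
time: 8.12
eef_pos: [0.4961, -0.2133, 0.0194]
tcp_rot: [1.0, -0.0, 0.0, 0.0]
contact_force: [-0.1, -0.3, -0.5]
opening: 0.601
finger_force: 8.4
```

```bash
python3 go.py 0.496 -0.2125 0.019 0
```

Run:
```python
from plant import ctrl
import cv2,pickle
D={n:ctrl.read_camera(n) for n in("top","side")}
a=D["top"]["pixels"][150:260,370:460,::-1]; b=D["side"]["pixels"][100:210,260:340,::-1]
f=lambda i,k:cv2.resize(i,None,fx=k,fy=k,interpolation=cv2.INTER_CUBIC)
cv2.imwrite("pics/p8.png",cv2.hconcat([f(a,4.5),f(b,4.5)]))
```

```text
shift [-0.0001 -0.0008  0.0004] rot [ 0. -0. -0.] q [-0.59  0.27  2.03  0.    0.84  0.98] t 8.125
```

View pics/p8.png

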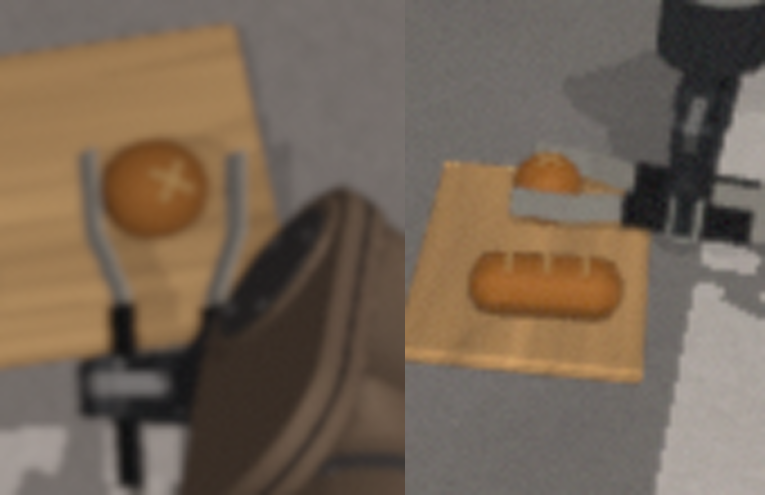

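The tips straddle the roll, at (90,190) and (235,190) on either side of (155,188) in the left crop, at a good height. Closing.

>>> run_rows:
  segments: [0, 0, 0, 0, 0, 0, 0.56, 0, 0, 0, 0, 0, 0, 0.53, 0, 0, 0, 0, 0, 0, 0.5, 0, 0, 0, 0, 0, 0, 0.47, 0, 0, 0, 0, 0, 0, 0.42, 0, 0, 0, 0, 0, 0, 0.35, 0, 0, 0, 0, 0, 0, 0.3, 0, 0, 0, 0, 0, 0, 0.3, 0, 0, 0, 0, 0, 0, 0.3]
  squeeze: 35

```text
time: 9.35
eef_pos: [0.496, -0.2133, 0.0194]
tcp_rot: [1.0, -0.0, 0.0, 0.0]
contact_force: [0.1, -0.2, -1.0]
opening: 0.486
finger_force: 35.4
```

>>> run_rows:
  segments: [0, 0, -0.0067, 0, 0, 0, 0.3, 0, 0, -0.02, 0, 0, 0, 0.3, 0, 0, -0.04, 0, 0, 0, 0.3, 0, 0, -0.06, 0, 0, 0, 0.3, 0, 0, -0.08, 0, 0, 0, 0.3, 0, 0, -0.1067, 0, 0, 0, 0.3, 0, 0, -0.1333, 0, 0, 0, 0.3, 0, 0, -0.16, 0, 0, 0, 0.3, 0, 0, -0.1733, 0, 0, 0, 0.3, 0, 0, -0.1733, 0, 0, 0, 0.3]

```text
time: 10.6
eef_pos: [0.4964, -0.2136, 0.1504]
tcp_rot: [1.0, -0.0, 0.001, 0.001]
contact_force: [0.6, 0.3, -2.6]
opening: 0.483
finger_force: 35.6
```

>>> run_rows:
  segments: [0, 0, 0, 0, 0, 0, 0.3, 0, 0, 0, 0, 0, 0, 0.3, 0, 0, 0, 0, 0, 0, 0.3]

```text
time: 10.98
eef_pos: [0.4956, -0.2131, 0.1486]
tcp_rot: [1.0, -0.0, -0.001, -0.0]
contact_force: [-1.0, 0.6, -1.8]
opening: 0.483
finger_force: 35.6
```

Run:
```python
from plant import ctrl
import cv2,pickle
D={n:ctrl.read_camera(n) for n in("top","side")}; pickle.dump(D,open("d3.pkl","wb"))
a=D["top"]["pixels"][150:260,370:460,::-1]; b=D["side"]["pixels"][80:190,260:340,::-1]
f=lambda i,k:cv2.resize(i,None,fx=k,fy=k,interpolation=cv2.INTER_CUBIC)
cv2.imwrite("pics/p9.png",cv2.hconcat([f(a,4.5),f(b,4.5)]))
```

```text
(no output)
```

View pics/p9.png

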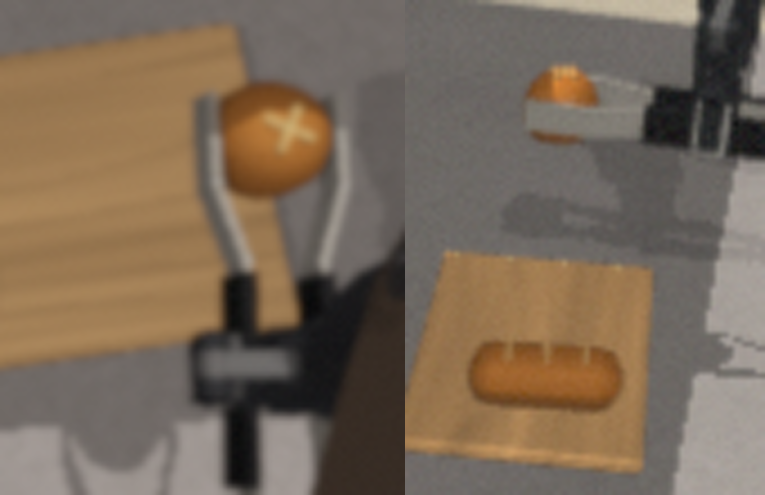

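The roll is held between the tips at about 14 cm, and the tongs are level. Handing in.

```bash
python3 -c "
from plant import ctrl
print(ctrl.sign_off())"
```

```text
the job is handed in; nothing more can be done
None
```

I handed the job in at about 11 s with the round roll pinched between the tips of the level tongs, its underside about 14 cm above the counter; the hand-in gave no verdict, and I saw no contact with the other items but did not measure their final positions.

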